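# Set the mug press's program selector and start it

### The arm

A 6-joint arm with a two-finger parallel gripper is mounted at the origin on the work surface. World frame = base frame: x ahead of the robot, y to its left, z up, the work surface at z = 0. Lengths are in m, angles in degrees, forces in N, time in s.
With the tool pointing down it reaches from about 0.3 to 0.75 m from the base axis. Payload 8.5 kg.
Tool frame: the origin (TCP) lies at the very end of the fingers, on their centre line; the grasp point (between the pads) lies 19 mm behind it; z points along the fingers, y is the line along which they close (so a half turn about z gives the same grasp; the last joint's range is limited). The gripper opens to 85 mm and grips with 20 to 120 N. Pads are 22 mm wide; open, the fingers measure 114 mm over their backs; the gripper's body (76 mm by 85 mm) begins 54 mm behind the grasp point. The pads swing forward as they close: fully open they stand 13 mm farther back than shut.
Start: joints at [56.534, 21.807, 74.336, -0, 83.858, -12.336], TCP at [0.198, 0.513, 0.209] pointing down, gripper open.
Joint ranges: [-178.18, 178.18], [-50.72, 133.34], [12.68, 142.11], [-81.47, 261.47], [9.98, 163.14], [-165.26, 165.26]. Speed limits (degrees/s): [136.94, 136.94, 180, 180, 180, 180].

### API

Orientations are given as a 3x3 rotation matrix whose columns are the frame's x, y, z axes.
In Python, from rig import env, optics, spotter gives the robot as it stands.
- The arm moves only by the shell command python3 -m crank 'ROWS' [FORCE]. ROWS is JSON, one flat list of numbers, 5 for each row, row after row: the finger opening in cm, from 0 to 8.54, then the shift along the tool's x, y, z in cm, then the turn about the tool's z in rad. A call has exactly 8 rows; each row shifts and turns the commanded pose from where the row before left it, along the tool's axes as they then stand; what a row does not reach is not made up. A row lasts 1/12 s, in which the tool goes at most 41.7 mm and 7.16 degrees, less where a joint would pass 70% of its speed; a pose out of reach is approached as far as the arm can. A call is refused whole if a number of a shift passes 4.17 or a number of a turn 0.125, either way. A call with a gripper value outside its range is refused whole. The fingers move at their own pace and stop on an object; FORCE is the grip in N (left out, the last holds). Time passes only in rows, so rows that do not move let the fingers close, or fill a call up. It gives the time, the measured TCP pose, the force, the opening and the grip force at its end, in the units of the state.
- env.observe(): the state, without advancing time (a new reading comes with each control period).
- optics.get_image(name): name is "side" or "top"; returns a dict with "color" (480x640x3 uint8, red, green, blue), "intrinsics" (3x3 intrinsics, pixels), "distortion" ([k1, k2, p1, p2, k3] as OpenCV has them; the pictures are not rectified), "pose" (4x4, takes a point from camera to world coordinates). Camera axes: x right, y up, looking along -z (the intrinsics and any distortion apply to the point x, -y, -z); pixel columns grow to the right and rows downward; lengths in m; the calibration is good to about 2 mm. A picture is of the moment at which its call begins. There is no depth.
- env.close_job(): hands the job in; it is judged then, once.
Trained networks look in a picture, given as the dict that the camera call returned (one of the last four; its "shot" number tells which), for a name from the list of things; names that differ only in an ending like _2 or _b are one class to them, and where a whole thing is asked for, a point or a joint stands for the part that bears it (a point fixed in the world has none). Each returns a list of dicts, best first, with "score" (0 to 1); they miss things now and then, are a little off and sometimes report something else, mostly with a low value. They report only what shows in the picture. A call takes as long as a camera call.
- spotter.look_for(picture, query): "at" ([column, row] as shares, 0 to 1, of the picture: columns of its width, rows of its height, amid what is visible of it).
The state is a dict: "time_s": time; "q": joint angles; "qvel": joint speeds; "joint_efforts": joint torques, N m; "position": TCP position; "tool_rot": TCP orientation; "ft_force": force on the tool from outside, world axes, zero at the start; "wrist_torque": the same for the moment, N m; "grip_width": finger opening in m; "gripper_force": force on a finger pad.
Only numpy, scipy, OpenCV 4.12 (cv2) and the standard library are available. Lean on these libraries where they do the work, as an engineer would, in place of code of your own. Each camera call takes 0.05 s, during which the arm holds its last target. There are 200 camera calls.

### The job

Start program 4 on the mug press: push the pointer of its rotary selector round clockwise (seen from above) gently with a fingertip, click by click and without gripping it, until it rests at mark 4, the fourth short mark after the long 'off' bar. Then press the round start button fully down and let it come back up; do not press it before the selector is at 4. Leave the mugs, tape, tools and bottle where they are.

Things in the scene. Friction and masses are not known exactly. Their poses are not given: they have to be found in the camera images.
- press: Mug press, fixed: low black housing, 170 mm in its x, y from -150 to +130 mm, flat grey panel on top at z = 66 mm. At its left end (y +130 to +320, x within 60 mm) a mug clamp, a lying drum with its top at z = 148 mm. Origin: on the table under the selector's axis; x points to the back, away from the operator, y to the clamp, z up.
- selector (a joint): Turn of the selector, rad, growing clockwise from above. Six detents 0.698 (40 deg) apart: off = 0, then marks 1 to 5 (mark 4 = 2.793); stops 0.14 beyond the ends. Starts at rest in off, 1 or 2. Pointer direction, from the press's x axis counter-clockwise: 100 deg minus this. A click takes up to 0.07 N m; past half-way between marks it snaps on by itself to the next.
- selector_axis (a point): On the selector's upright axis, level with the pointer's top, 104 mm above the table. Black disc of radius 30 mm, its top at 78 mm, with a standing pointer bar across it, 13 mm thick, from 28 mm behind the axis to 44.5 mm before it, top at 104 mm; a white line on its top runs towards the nose. x of this point points to the nose.
- selector_nose (a point): Outermost point of the pointer's rounded nose, 44.5 mm from the axis, 90 mm above the table; it faces the mark that is set. x points outwards.
- mark_off (a point): Inner end of the off mark, on the panel, 54 mm from the selector's axis. The marks are raised white bars pointing to the axis, without lettering: off is long and broad (20 x 8 mm); 1 to 5 follow clockwise, 40 deg apart, short and thin (11 x 4 mm).
- start (a joint): Travel of the start button, m: 0 up, 0.006 fully down. Spring return; about 5 N when fully down.
- start_top (a point): Centre of the top of the start button, a plain grey round button of radius 16 mm in a black collar on the panel, 110 mm to the right (-y) of the selector's axis and 20 mm nearer the operator (-x of the press). Pressed straight down.
- mug_a: White ceramic mug, 82 mm across, 95 mm tall, handle at its +y; a loose bystander. Origin at the centre of its underside.
- mug_b: White ceramic mug, 82 mm across, 95 mm tall, handle at its +y; a loose bystander. Origin at the centre of its underside.
- mug_c: White ceramic mug, 82 mm across, 95 mm tall, handle at its +y; a loose bystander. Origin at the centre of its underside.
- mug_d: White ceramic mug, 82 mm across, 95 mm tall, handle at its +y; a loose bystander. Origin at the centre of its underside.
- tape: Roll of tape lying on the press's panel behind the start button, 48 mm across, 19 mm high; a loose bystander. Origin at the centre of its underside.
- wrench: Steel wrench, 160 mm long along its x, lying on the table; a loose bystander.
- spray: White bottle, 52 mm across, 160 mm tall, standing behind the press; a loose bystander. Origin at the centre of its underside.
- spatula: Spatula, 200 mm long along its x, lying on the table; a loose bystander.

How it is judged (in metres and radians):
On the way, in this order (a step that is already met when the one before it is completed fails the run):
1. the selector rests at mark 4 (value of joint selector between 2.64253 and 2.94253 rad and velocity of joint selector below 0.5 rad/s), for 0.3 s.
2. the start button is pressed down with the selector at mark 4 (value of joint selector between 2.64253 and 2.94253 rad and value of joint start above 0.0045 m), for 0.02 s.
At the end, for the whole second after the job is handed in: The selector rests at mark 4 (within 0.15 rad), the start button has been pressed (at least 4.5 of its 6 mm) after that and is up again, and every loose thing is within 20 mm of where it stood (value of joint selector between 2.64253 and 2.94253 rad and value of joint start below 0.0015 m and distance of each of mug_a, mug_b, mug_c, mug_d, tape, wrench, spray, spatula from where it was at the start of the episode below 0.02 m); the robot touches nothing.
It fails at once if the selector is gripped or forced (over 20 N from the fingers) (contact force between the fingers and selector above 20 N).
It fails at once if the start button is pressed while the selector is not at mark 4 (value of joint start above 0.003 m and not (value of joint selector between 2.64253 and 2.94253 rad)).
It fails at once if a mug, the tape, a tool or the bottle is lifted, carried or shoved by more than 20 mm (not (distance of each of mug_a, mug_b, mug_c, mug_d, tape, wrench, spray, spatula from where it was at the start of the episode below 0.02 m)).
It also fails if it takes over 64 s, if anything falls off the work surface, if the arm or the gripper's body presses on something with over 40 N, if the wrist force passes 120 N, or if a joint passes its speed limit or range.

## Working session

There is one attempt and no reset: what is moved stays moved. The work goes in short steps, Python scripts to look and compute and a shell command to move; the robot and the scene stay as the last step left them, time stands still between calls to the robot, and variables do not carry over. Pictures are saved under pics/ and viewed, at most 10 in all, crops included, and the job is handed in when it is done.

```bash
mkdir -p pics; ls; cat > h.py <<'E'
import numpy as np, cv2
from rig import env, optics, spotter
def ray(p,at):
    K=np.array(p["intrinsics"]);D=np.array(p["distortion"]);T=np.array(p["pose"])
    uv=np.array([[[at[0],at[1]]]],float)
    x,y=cv2.undistortPoints(uv,K,D)[0,0]
    d=T[:3,:3]@np.array([x,-y,-1.]);return T[:3,3],d
def onz(p,at,z):
    o,d=ray(p,at);return o+d*(z-o[2])/d[2]
def proj(p,X):
    K=np.array(p["intrinsics"]);D=np.array(p["distortion"]);T=np.array(p["pose"])
    c=(np.linalg.inv(T)@np.append(X,1))[:3]*[1,-1,-1]
    return cv2.projectPoints(c.reshape(1,1,3),np.zeros(3),np.zeros(3),K,D)[0].ravel()
E
cat > a.py <<'E'
from h import *
for n in("top","side"):
    p=optics.get_image(n);cv2.imwrite(f"pics/{n}0.png",p["color"][:,:,::-1])
    print(n,np.round(np.array(p["pose"]),3).tolist())
    for q,z in(("selector_axis",.104),("selector_nose",.09),("mark_off",.066),("start_top",.075),("tape",.076),("press",.066),("mug_a",.05),("spray",.08)):
        for r in spotter.look_for(p,q)[:4]:
            a=np.array(r["at"])*[640,480];print(q,round(r["score"],2),a.round(),onz(p,a,z).round(3))
print(env.observe())
E
python3 a.py
```

```text
pics
top [[0.003, 0.988, -0.153, 0.44], [-1.0, 0.004, 0.006, -0.077], [0.006, 0.153, 0.988, 1.002], [0.0, 0.0, 0.0, 1.0]]
selector_axis 0.68 [303. 262.] [ 0.54  -0.04   0.104]
selector_axis 0.66 [360. 247.] [ 0.571 -0.156  0.104]
selector_nose 0.58 [303. 261.] [ 0.544 -0.039  0.09 ]
mark_off 0.81 [274. 262.] [0.544 0.024 0.066]
start_top 0.56 [359. 275.] [ 0.515 -0.156  0.075]
tape 0.5 [360. 236.] [ 0.598 -0.157  0.076]
press 0.9 [273. 262.] [0.544 0.026 0.066]
mug_a 0.92 [487. 328.] [ 0.405 -0.428  0.05 ]
mug_a 0.59 [483. 210.] [ 0.662 -0.434  0.05 ]
mug_a 0.56 [508. 266.] [ 0.538 -0.483  0.05 ]
mug_a 0.55 [295. 335.] [ 0.39  -0.022  0.05 ]
spray 0.86 [281. 150.] [0.788 0.012 0.08 ]
spray 0.6 [372. 165.] [ 0.754 -0.186  0.08 ]
spray 0.53 [358. 276.] [ 0.514 -0.154  0.08 ]
side [[0.723, 0.395, -0.567, -0.045], [-0.691, 0.438, -0.575, -0.719], [0.021, 0.807, 0.59, 0.741], [0.0, 0.0, 0.0, 1.0]]
selector_axis 0.66 [287. 243.] [ 0.52  -0.064  0.104]
selector_nose 0.73 [286. 245.] [ 0.526 -0.054  0.09 ]
mark_off 0.69 [273. 245.] [ 0.527 -0.008  0.066]
mark_off 0.65 [343. 262.] [ 0.595 -0.
[... 581 characters left out ...]
8591587e+01, -1.23341172e+01]), 'qvel': array([ 0.00509675, -0.14806655,  0.05914897,  0.03673799, -0.03159944,
       -0.05112729]), 'joint_efforts': array([-3.05832591e-04, -4.48317540e+01, -2.31464428e+01, -2.38708008e-04,
        4.58385275e-04, -8.21001294e-06]), 'position': array([0.19825898, 0.51298629, 0.20930228]), 'tool_rot': array([[-9.32750896e-01,  3.60521517e-01, -2.91955087e-05],
       [ 3.60521519e-01,  9.32750894e-01, -7.00229039e-05],
       [ 1.98737329e-06, -7.58395356e-05, -9.99999997e-01]]), 'ft_force': array([-0.32749913,  0.00108172, -0.48941507]), 'wrist_torque': array([ 0.05138122,  0.06163817, -0.00780544]), 'gripper_force': 0.0, 'grip_width': 0.08532910266337745}
```

```bash
python3 - <<'E'
import cv2
a=cv2.imread("pics/top0.png")[190:320,200:420]
b=cv2.imread("pics/side0.png")[180:310,220:400]
cv2.imwrite("pics/c1.png",cv2.resize(a,None,fx=3.6,fy=3.6,interpolation=2))
cv2.imwrite("pics/c2.png",cv2.resize(b,None,fx=4,fy=4,interpolation=2))
E
```

```text
(no output)
```

View pics/c1.png

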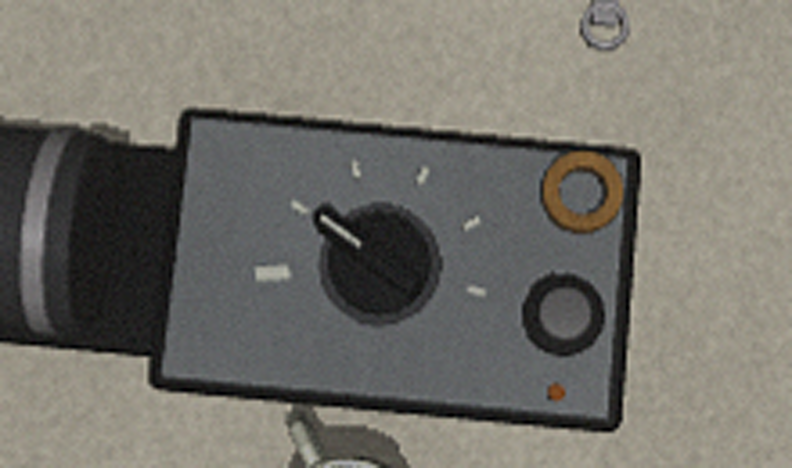

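View pics/top0.png

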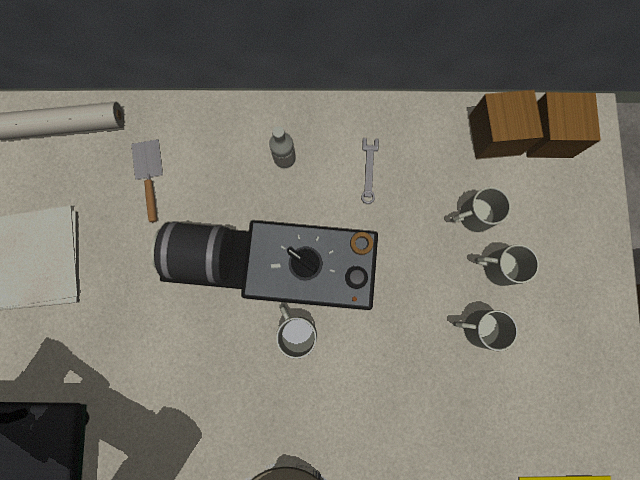

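View pics/c2.png

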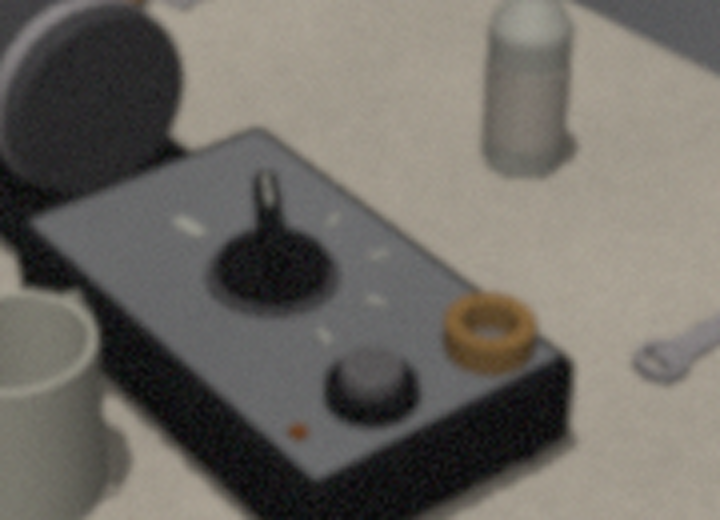

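The top crop shows the pointer at mark 1. Crop positions are off (272,272), marks 1–5 at (300,207), (356,168), (423,175), (472,223), (477,291), and the button at (564,313). I'll fit the press pose to the marks in both views.

```bash
cat > fit.py <<'E'
from h import *
from scipy.optimize import least_squares
P={n:optics.get_image(n) for n in("top","side")}
T=np.array([[272,272],[300,207],[356,168],[423,175],[472,223],[477,291]])/3.6+[200,190]-.4
S={0:(190,226),2:(333,219),3:(378,254),4:(375,300),5:(324,335)}
obs=[("top",k,T[k]) for k in range(6)]+[("side",k,np.array(v)/4+[220,180]-.4) for k,v in S.items()]
def pt(v,k):
    a=v[2]+np.radians(100-40*k);r=.064 if k==0 else .0595
    return np.array([v[0]+r*np.cos(a),v[1]+r*np.sin(a),.067])
for sel in(("top",),("side",),("top","side")):
    f=lambda v:np.concatenate([proj(P[n],pt(v,k))-o for n,k,o in obs if n in sel])
    s=least_squares(f,[.54,-.04,-.08]);v=s.x
    print(sel,v[:2].round(4),np.degrees(v[2]).round(2),"rms px",np.sqrt(np.mean(s.fun**2)).round(2))
c,s_=np.cos(v[2]),np.sin(v[2]);R=np.array([[c,-s_],[s_,c]])
b=v[:2]+R@[-.02,-.11];print("button",b.round(4),[proj(P[n],[*b,.08]).round(1) for n in P],"seen top",np.array([564,313])/3.6+[200,190],"side",np.array([373,378])/4+[220,180])
for n in P: print(n,[proj(P[n],[*b,z]).round(1).tolist() for z in(.07,.08,.09)])
a=v[2]+np.radians(60);print("nose",(v[:2]+.0445*np.array([np.cos(a),np.sin(a)])).round(4),proj(P["top"],[*(v[:2]+.0445*np.array([np.cos(a),np.sin(a)])),.104]))
np.save("press.npy",v)
E
python3 fit.py
```

```text
('top',) [ 0.5416 -0.0418] -5.38 rms px 0.13
('side',) [ 0.5426 -0.0398] -5.38 rms px 0.18
('top', 'side') [ 0.5417 -0.0412] -5.38 rms px 0.3
button [ 0.5115 -0.1489] [array([356.1, 276.8]), array([312.5, 273.7])] seen top [356.66666667 276.94444444] side [313.25 274.5 ]
top [[355.8, 277.2], [356.1, 276.8], [356.5, 276.5]]
side [[312.4, 277.6], [312.5, 273.7], [312.6, 269.8]]
nose [ 0.5675 -0.005 ] [286.72938485 248.44629473]
```

```bash
cat > st.py <<'E'
from h import *
v=np.load("press.npy");s=env.observe();p=s["position"];R=s["tool_rot"]
d=p[:2]-v[:2]
hd=np.degrees(np.arctan2(R[1,1],R[0,1]))
print("t",round(s["time_s"],2),"pos",p.round(4),"heading y",hd.round(2),"u,n mm",(R[:2,1]@d*1e3).round(1),(R[:2,0]@d*1e3).round(1),"F",s["ft_force"].round(1),"grip",round(s["grip_width"],4),"mark equiv",((100+np.degrees(v[2])-hd)/40).round(2))
E
Z=1
python3 -m crank '[0,0,0,0,0.125, 0,0,0,0,0.124, 0,-2.6,-0.985,0,0, 0,-2.6,-0.985,0,0, 0,-2.6,-0.985,0,0, 0,-2.6,-0.985,0,0, 0,-2.6,-0.985,0,0, 0,-2.6,-0.985,0,0]' 20
python3 -m crank '[0,-2.6,-0.985,0,0, 0,-2.6,-0.985,0,0, 0,-2.6,-0.985,0,0, 0,-2.6,-0.985,0,0, 0,-2.6,-0.985,0,0, 0,-2.6,-0.985,0,0, 0,-2.6,-0.985,0,0, 0,-2.6,-0.985,0,0]'
python3 -m crank '[0,-2.6,-0.985,0,0, 0,-2.6,-0.985,0,0, 0,-2.6,-0.985,0,0, 0,-2.6,-0.985,0,0, 0,-2.6,-0.985,0,0, 0,-2.6,-0.985,0,0, 0,-2.6,-0.985,0,0, 0,-2.6,-0.985,0,0]'
python3 st.py
```

```text
time_s: 1.67
position: [0.2917, 0.3733, 0.2094]
tool_rot: [[-0.815, 0.579, 0.0], [0.579, 0.815, 0.0], [-0.0, 0.0, -1.0]]
ft_force: [0.2, 0.9, 0.7]
grip_width: -0.0003
gripper_force: 0.0
time_s: 2.33
position: [0.4157, 0.1885, 0.2095]
tool_rot: [[-0.815, 0.579, 0.0], [0.579, 0.815, 0.0], [-0.0, 0.0, -1.0]]
ft_force: [-0.4, 0.1, 0.2]
grip_width: -0.0002
gripper_force: 0.0
time_s: 3.0
position: [0.5397, 0.0037, 0.2094]
tool_rot: [[-0.815, 0.579, 0.0], [0.579, 0.815, -0.0], [-0.0, 0.0, -1.0]]
ft_force: [0.2, 1.0, 0.2]
grip_width: -0.0001
gripper_force: 0.0
t 3.0 pos [0.5397 0.0037 0.2094] heading y 54.59 u,n mm 35.4 27.7 F [0.2 1.  0.2] grip -0.0001 mark equiv 1.0
```

```bash
python3 -m crank '[0,0.4,0,2,0, 0,0,0,2,0, 0,0,0,2,0, 0,0,0,2,0, 0,0,0,1.5,0, 0,0,0,1.3,0, 0,0,0,0.8,0, 0,0,0,0.5,0]'
python3 st.py; python3 - <<'E'
from h import *
a=optics.get_image("top")["color"][200:300,240:390,::-1];b=optics.get_image("side")["color"][180:310,220:370,::-1]
a=cv2.resize(a,(400,267),interpolation=2);b=cv2.resize(b,(400,347),interpolation=2)
m=np.zeros((347,800,3),np.uint8);m[:267,:400]=a;m[:,400:]=b
cv2.imwrite("pics/d1.png",m)
E
```

```text
time_s: 3.67
position: [0.5355, 0.0074, 0.0875]
tool_rot: [[-0.815, 0.579, -0.001], [0.579, 0.815, 0.0], [0.001, -0.0, -1.0]]
ft_force: [0.1, 1.0, 0.6]
grip_width: -0.0002
gripper_force: 0.0
t 3.67 pos [0.5355 0.0074 0.0875] heading y 54.6 u,n mm 36.0 33.2 F [0.1 1.  0.6] grip -0.0002 mark equiv 1.0
```

View pics/d1.png

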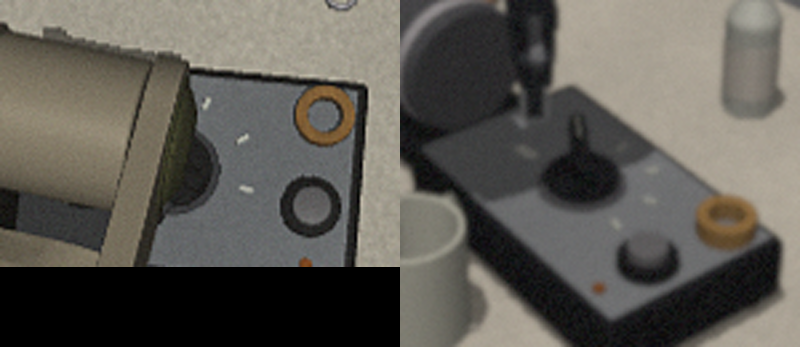

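The side view shows the closed fingertips standing clear on the counter-clockwise side of the pointer. Next I close the gap, then push along the arc.

```bash
python3 -m crank '[0,-0.3,0,0,0, 0,-0.3,0,0,0, 0,-0.3,0,0,0, 0,-0.2,0,0,0, 0,-0.15,0,0,0, 0,-0.1,0,0,0, 0,-0.1,0,0,0, 0,-0.1,0,0,0]'
python3 st.py
python3 -m crank '[0,-0.18,0.083,0,0.05, 0,-0.18,0.083,0,0.05, 0,-0.18,0.083,0,0.05, 0,-0.18,0.083,0,0.05, 0,-0.18,0.083,0,0.05, 0,-0.18,0.083,0,0.05, 0,-0.18,0.083,0,0.05, 0,-0.18,0.083,0,0.05]'
python3 st.py
python3 - <<'E'
from h import *
b=optics.get_image("side")["color"][190:290,240:370,::-1]
cv2.imwrite("pics/d2.png",cv2.resize(b,None,fx=5,fy=5,interpolation=2))
E
```

```text
time_s: 4.43
position: [0.5484, -0.0017, 0.0883]
tool_rot: [[-0.815, 0.579, -0.0], [0.579, 0.815, -0.0], [0.0, -0.0, -1.0]]
ft_force: [-0.2, 0.3, -0.7]
grip_width: 0.0003
gripper_force: 0.0
t 4.43 pos [ 0.5484 -0.0017  0.0883] heading y 54.6 u,n mm 36.1 17.5 F [-0.2  0.3 -0.7] grip 0.0003 mark equiv 1.0
time_s: 5.1
position: [0.5632, -0.0072, 0.0883]
tool_rot: [[-0.523, 0.852, -0.0], [0.852, 0.523, 0.0], [0.0, -0.0, -1.0]]
ft_force: [-0.6, 0.2, 0.1]
grip_width: -0.0003
gripper_force: 0.0
t 5.1 pos [ 0.5632 -0.0072  0.0883] heading y 31.55 u,n mm 36.1 17.8 F [-0.6  0.2  0.1] grip -0.0003 mark equiv 1.58
```

View pics/d2.png

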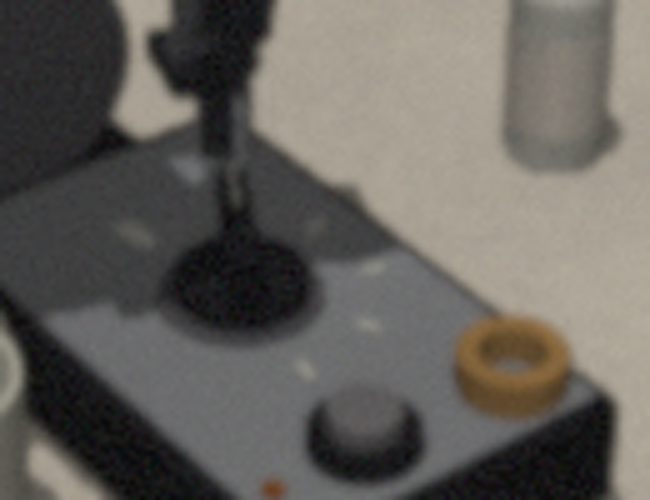

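```bash
cat > pt.py <<'E'
from h import *
import sys
v=np.load("press.npy");p=optics.get_image("side")
s=env.observe();print("tip",((proj(p,s["position"])-[240,190])*5).round())
for m in eval(sys.argv[1]):
    a=v[2]+np.radians(100-40*m);u=np.array([np.cos(a),np.sin(a)])
    print(m,"line end",((proj(p,[*(v[:2]+.036*u),.104])-[240,190])*5).round(),"nose",((proj(p,[*(v[:2]+.0445*u),.09])-[240,190])*5).round())
b=p["color"][190:290,240:370,::-1].astype(float)
b=np.clip(255*(b/255)**.5,0,255).astype(np.uint8)
cv2.imwrite(f"pics/{sys.argv[2]}.png",cv2.resize(b,None,fx=5,fy=5,interpolation=2))
E
python3 pt.py "[1,1.3,1.58,2]" e1
```

```text
tip [225. 197.]
1 line end [230. 172.] nose [228. 188.]
1.3 line end [247. 172.] nose [250. 188.]
1.58 line end [264. 174.] nose [269. 190.]
2 line end [286. 180.] nose [297. 197.]
```

View pics/e1.png

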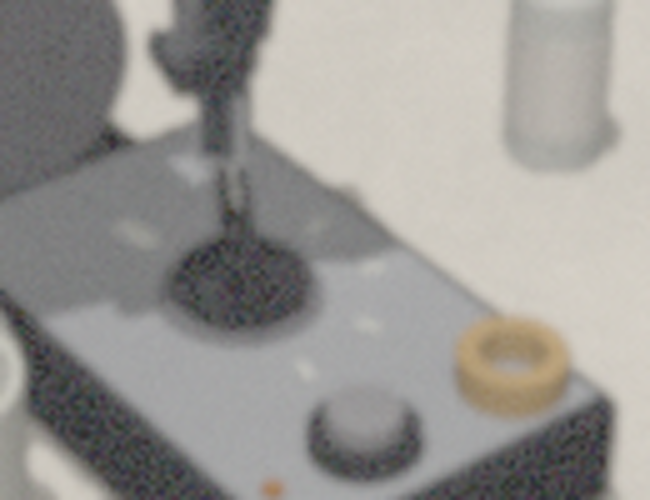

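```bash
python3 - <<'E'
from h import *
p=optics.get_image("side")
print("d1 tip expected",[(z,((proj(p,[.5355,.0074,z])-[220,180])*2.667).round().tolist()) for z in(.0675,.0875,.1075)])
s=env.observe();R=s["tool_rot"];P=s["position"]
for dz in(0,.019):
  for a,b in((11,14),(11,-14),(-11,-14),(-11,14),(11,0),(-11,0)):
    print(dz,a,b,((proj(p,P+R@[a/1e3,b/1e3,-dz])-[240,190])*5).round())
b=p["color"][205:245,265:309,::-1].astype(float)
b=np.clip(255*(b/255)**.45,0,255).astype(np.uint8)
cv2.imwrite("pics/f1.png",cv2.resize(b,None,fx=14,fy=14,interpolation=2))
E
```

```text
d1 tip expected [(0.0675, [136.0, 158.0]), (0.0875, [135.0, 138.0]), (0.1075, [134.0, 118.0])]
0 11 14 [210. 176.]
0 11 -14 [190. 211.]
0 -11 -14 [239. 220.]
0 -11 14 [258. 184.]
0 11 0 [200. 193.]
0 -11 0 [248. 202.]
0.019 11 14 [209. 140.]
0.019 11 -14 [189. 175.]
0.019 -11 -14 [239. 183.]
0.019 -11 14 [257. 148.]
0.019 11 0 [199. 157.]
0.019 -11 0 [248. 165.]
```

View pics/f1.png

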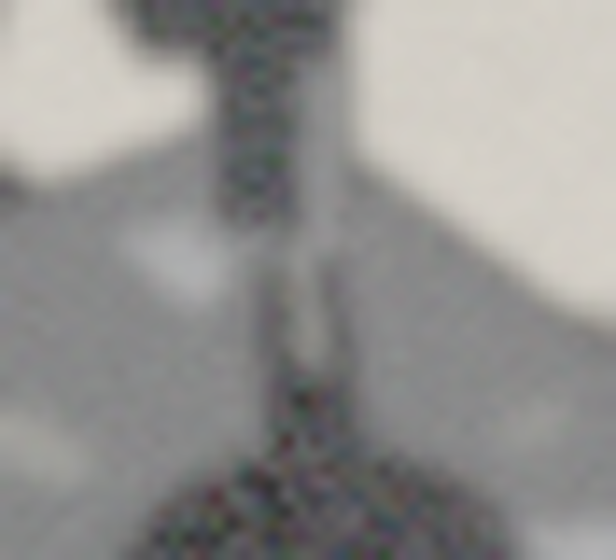

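The fingertip actually ends about 19 mm above the reported TCP, so it passed over the pointer without touching it. The pointer is still at mark 1. I'll back off along the arc and check the tip height at a clear spot.

```bash
python3 -m crank '[0,0.18,-0.092,0,-0.05, 0,0.18,-0.092,0,-0.05, 0,0.18,-0.092,0,-0.05, 0,0.18,-0.092,0,-0.05, 0,0.18,-0.092,0,-0.05, 0,0.18,-0.092,0,-0.05, 0,0.18,-0.092,0,-0.05, 0,0.18,-0.092,0,-0.05]'
python3 -m crank '[0,0.3,0.2,0,0, 0,0.3,0.2,0,0, 0,0.3,0,0,0, 0,0.3,0,0,0, 0,0.3,0,0,0, 0,0,0,0.5,0, 0,0,0,0.5,0, 0,0,0,0,0]'
python3 st.py
python3 - <<'E'
from h import *
p=optics.get_image("side");P=env.observe()["position"]
for dz in(0,.02):print(dz,((proj(p,P+[0,0,dz])-[250,195])*10).round())
b=p["color"][195:250,250:310,::-1].astype(float)
b=np.clip(255*(b/255)**.45,0,255).astype(np.uint8)
cv2.imwrite("pics/g1.png",cv2.resize(b,None,fx=10,fy=10,interpolation=2))
E
```

```text
time_s: 5.92
position: [0.5479, -0.0012, 0.0883]
tool_rot: [[-0.818, 0.576, -0.0], [0.576, 0.818, 0.0], [0.0, -0.0, -1.0]]
ft_force: [0.2, 0.6, 0.3]
grip_width: -0.0003
gripper_force: 0.0
time_s: 6.58
position: [0.5377, 0.0106, 0.0771]
tool_rot: [[-0.815, 0.579, -0.002], [0.579, 0.815, 0.0], [0.002, -0.001, -1.0]]
ft_force: [0.2, -0.5, -0.6]
grip_width: -0.0003
gripper_force: 0.0
t 6.58 pos [0.5377 0.0106 0.0771] heading y 54.59 u,n mm 39.9 33.3 F [ 0.2 -0.5 -0.6] grip -0.0003 mark equiv 1.0
0 [207. 395.]
0.02 [205. 319.]
```

View pics/g1.png

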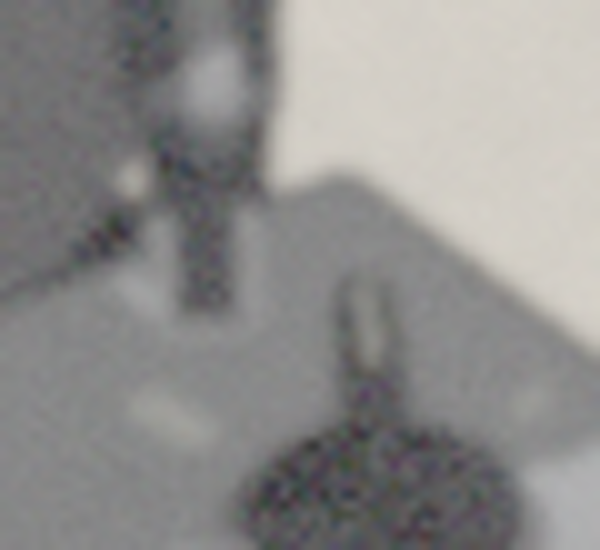

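```bash
python3 -m crank '[0,0,0,0.3,0, 0,0,0,0.4,0, 0,-0.3,0,0,0, 0,-0.3,0,0,0, 0,-0.3,0,0,0, 0,-0.3,0,0,0, 0,-0.2,0,0,0, 0,-0.1,0,0,0]'
python3 st.py
python3 -m crank '[0,-0.1,0,0,0, 0,-0.1,0,0,0, 0,-0.1,0,0,0, 0,-0.1,0,0,0, 0,-0.1,0,0,0, 0,-0.1,0,0,0, 0,-0.1,0,0,0, 0,-0.1,0,0,0]'
python3 st.py; python3 pt.py "[1,1.2,1.4,2]" h1
```

```text
time_s: 7.3
position: [0.5508, 0.0016, 0.0714]
tool_rot: [[-0.815, 0.579, 0.0], [0.579, 0.815, -0.0], [-0.0, 0.0, -1.0]]
ft_force: [0.2, -0.1, 0.2]
grip_width: -0.0004
gripper_force: 0.0
t 7.3 pos [0.5508 0.0016 0.0714] heading y 54.59 u,n mm 40.2 17.4 F [ 0.2 -0.1  0.2] grip -0.0004 mark equiv 1.0
time_s: 7.97
position: [0.557, -0.0026, 0.0713]
tool_rot: [[-0.815, 0.579, -0.0], [0.579, 0.815, 0.0], [0.0, 0.0, -1.0]]
ft_force: [-0.1, 3.0, 0.4]
grip_width: -0.0003
gripper_force: 1.3
t 7.97 pos [ 0.557  -0.0026  0.0713] heading y 54.61 u,n mm 40.4 9.9 F [-0.1  3.   0.4] grip -0.0003 mark equiv 1.0
tip [208. 230.]
1 line end [230. 172.] nose [228. 188.]
1.2 line end [242. 172.] nose [243. 188.]
1.4 line end [253. 173.] nose [257. 189.]
2 line end [286. 180.] nose [297. 197.]
```

View pics/h1.png

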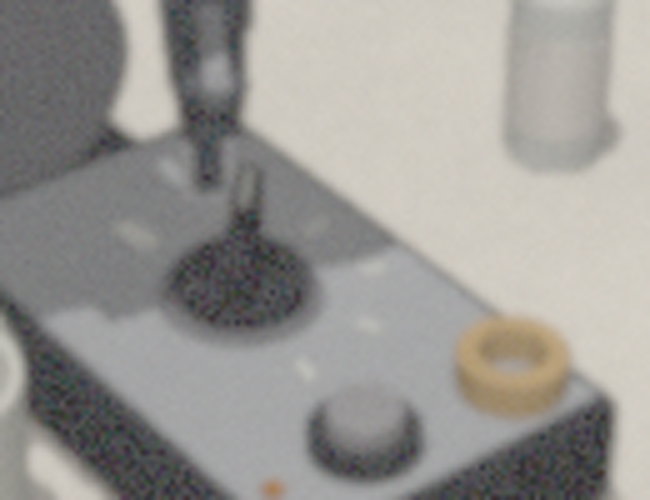

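Contact is confirmed: 3 N, with the pointer pushed to about 1.25, which matches an 11 mm half-width finger. I'll continue round the arc.

```bash
cat >> st.py <<'E'
phi=np.degrees(np.arctan2(d[1],d[0]));r=np.hypot(*d)
print("phi",phi.round(1),"r",(r*1e3).round(1),"pointer contact mark",((94.62-(phi-np.degrees(np.arcsin(.0175/r))))/40).round(2))
E
python3 -m crank '[0,-0.203,0.0445,0,0.05, 0,-0.203,0.0445,0,0.05, 0,-0.203,0.0445,0,0.05, 0,-0.203,0.0445,0,0.05, 0,-0.203,0.0445,0,0.05, 0,-0.203,0.0445,0,0.05, 0,-0.203,0.0445,0,0.05, 0,-0.203,0.0445,0,0.05]'
python3 st.py
python3 -m crank '[0,-0.203,0.0445,0,0.05, 0,-0.203,0.0445,0,0.05, 0,-0.203,0.0445,0,0.05, 0,-0.203,0.0445,0,0.05, 0,-0.203,0.0445,0,0.05, 0,-0.203,0.0445,0,0.05, 0,-0.203,0.0445,0,0.05, 0,-0.203,0.0445,0,0.05]'
python3 st.py
```

```text
time_s: 8.68
position: [0.5712, -0.0124, 0.0714]
tool_rot: [[-0.523, 0.852, 0.0], [0.852, 0.523, -0.001], [-0.001, -0.0, -1.0]]
ft_force: [0.1, -0.7, -0.3]
grip_width: -0.0001
gripper_force: 0.0
t 8.68 pos [ 0.5712 -0.0124  0.0714] heading y 31.54 u,n mm 40.2 9.2 F [ 0.1 -0.7 -0.3] grip -0.0001 mark equiv 1.58
phi 44.5 r 41.2 pointer contact mark 1.88
time_s: 9.35
position: [0.5802, -0.0258, 0.0713]
tool_rot: [[-0.15, 0.989, 0.0], [0.989, 0.15, -0.001], [-0.001, -0.0, -1.0]]
ft_force: [-0.5, 0.5, 0.4]
grip_width: -0.0002
gripper_force: 0.3
t 9.35 pos [ 0.5802 -0.0258  0.0713] heading y 8.62 u,n mm 40.3 9.5 F [-0.5  0.5  0.4] grip -0.0002 mark equiv 2.15
phi 21.9 r 41.4 pointer contact mark 2.44
```

```bash

python3 -m crank '[0,-0.203,0.0445,0,0.05, 0,-0.203,0.0445,0,0.05, 0,-0.203,0.0445,0,0.05, 0,-0.203,0.0445,0,0.05, 0,-0.203,0.0445,0,0.05, 0,-0.203,0.0445,0,0.05, 0,-0.203,0.0445,0,0.05, 0,-0.203,0.0445,0,0.05]'
python3 st.py; python3 pt.py "[1,2,3,4]" k1
```

```text
time_s: 10.02
position: [0.5835, -0.0422, 0.0713]
tool_rot: [[0.247, 0.969, 0.0], [0.969, -0.247, -0.001], [-0.001, 0.001, -1.0]]
ft_force: [-0.0, 1.7, -0.5]
grip_width: 0.0002
gripper_force: 0.6
t 10.02 pos [ 0.5835 -0.0422  0.0713] heading y -14.3 u,n mm 40.7 9.4 F [-0.   1.7 -0.5] grip 0.0002 mark equiv 2.72
phi -1.3 r 41.7 pointer contact mark 3.02
tip [314. 246.]
1 line end [230. 172.] nose [228. 188.]
2 line end [286. 180.] nose [297. 197.]
3 line end [321. 207.] nose [340. 230.]
4 line end [318. 241.] nose [337. 273.]
```

View pics/k1.png

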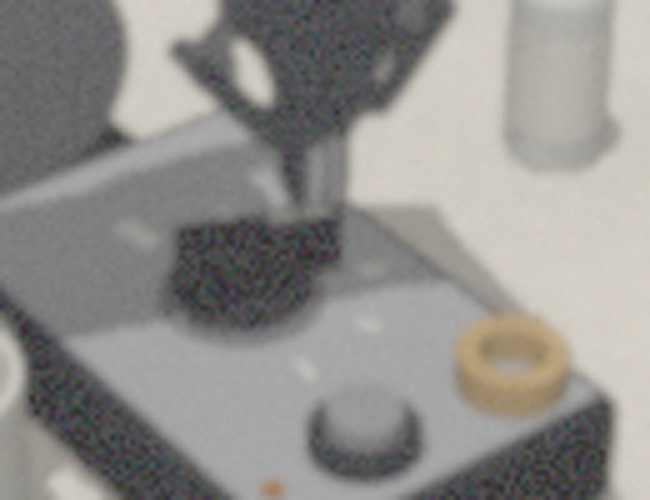

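The pointer follows the finger and is now at about mark 3 (nose near (340,230)). The next push takes it past half-way to 4, then I back off.

```bash

python3 -m crank '[0,-0.203,0.0445,0,0.05, 0,-0.203,0.0445,0,0.05, 0,-0.203,0.0445,0,0.05, 0,-0.203,0.0445,0,0.05, 0,-0.203,0.0445,0,0.05, 0,-0.203,0.0445,0,0.05, 0,-0.203,0.0445,0,0.05, 0,-0.203,0.0445,0,0.05]'
python3 st.py
python3 -m crank '[0,-0.203,0.0445,0,0.05, 0,-0.203,0.0445,0,0.05, 0,-0.1,0.02,0,0.025, 0,0,0,0,0, 0,0,0,0,0, 0,0.3,0,0,0, 0,0.5,0,0,0, 0,0.5,0,0,0]'
python3 st.py
```

```text
time_s: 10.73
position: [0.58, -0.0584, 0.0714]
tool_rot: [[0.604, 0.797, 0.0], [0.797, -0.604, -0.001], [-0.001, 0.001, -1.0]]
ft_force: [0.3, -0.4, -0.8]
grip_width: 0.0001
gripper_force: 0.0
t 10.73 pos [ 0.58   -0.0584  0.0714] heading y -37.14 u,n mm 40.8 9.5 F [ 0.3 -0.4 -0.8] grip 0.0001 mark equiv 3.29
phi -24.1 r 41.9 pointer contact mark 3.58
time_s: 11.4
position: [0.587, -0.0527, 0.0714]
tool_rot: [[0.697, 0.717, 0.0], [0.717, -0.697, -0.0], [0.0, 0.0, -1.0]]
ft_force: [-0.3, -0.0, 0.6]
grip_width: -0.0001
gripper_force: 0.0
t 11.4 pos [ 0.587  -0.0527  0.0714] heading y -44.2 u,n mm 40.5 23.3 F [-0.3 -0.   0.6] grip -0.0001 mark equiv 3.47
phi -14.2 r 46.7 pointer contact mark 3.27
```

```bash

python3 -m crank '[0,0,0,-1,0, 0,0,0,-2,0, 0,0,0,-2,0, 0,0,0,-2,0, 0,0,0,-2,0, 0,0,0,-2,0, 0,0,0,-1,0, 0,0,0,0,0]'
cat > sel.py <<'E'
from h import *
v=np.load("press.npy")
for n in("side","top"):
    p=optics.get_image(n);g=cv2.cvtColor(p["color"],cv2.COLOR_RGB2GRAY).astype(np.float32)
    def val(m,r,z):
        a=v[2]+np.radians(100-40*m);X=[v[0]+r*np.cos(a),v[1]+r*np.sin(a),z];u=proj(p,X)
        return cv2.getRectSubPix(g,(1,1),tuple(map(float,u)))[0,0]
    ms=np.arange(0,5.01,.25)
    # line on top of the pointer; a ring over the disc at pointer height otherwise
    print(n,"line",[(m,int(np.mean([val(m,r,.104) for r in np.arange(.016,.034,.003)]))) for m in ms])
    print(n,[(q,[(round(r["score"],2),onz(p,np.array(r["at"])*[640,480],z).round(3)[:2].tolist()) for r in spotter.look_for(p,q)[:2]]) for q,z in(("selector_nose",.09),("start_top",.08),("tape",.076))])
for m in(3,4,5):
    a=v[2]+np.radians(100-40*m);print(m,"nose",(v[:2]+.0445*np.array([np.cos(a),np.sin(a)])).round(3))
E
python3 sel.py
```

```text
time_s: 12.07
position: [0.5875, -0.0532, 0.1941]
tool_rot: [[0.697, 0.717, 0.005], [0.717, -0.697, -0.001], [0.002, 0.004, -1.0]]
ft_force: [-0.1, 0.9, -0.0]
grip_width: 0.0
gripper_force: 0.0
side line [(np.float64(0.0), 55), (np.float64(0.25), 62), (np.float64(0.5), 65), (np.float64(0.75), 64), (np.float64(1.0), 65), (np.float64(1.25), 66), (np.float64(1.5), 64), (np.float64(1.75), 72), (np.float64(2.0), 78), (np.float64(2.25), 73), (np.float64(2.5), 70), (np.float64(2.75), 66), (np.float64(3.0), 66), (np.float64(3.25), 66), (np.float64(3.5), 68), (np.float64(3.75), 69), (np.float64(4.0), 69), (np.float64(4.25), 46), (np.float64(4.5), 25), (np.float64(4.75), 20), (np.float64(5.0), 20)]
side [('selector_nose', [(0.65, [0.537, -0.049]), (0.28, [0.373, -0.45])]), ('start_top', [(0.64, [0.518, -0.144])]), ('tape', [(0.87, [0.586, -0.156])])]
top line [(np.float64(0.0), 118), (np.float64(0.25), 119), (np.float64(0.5), 113), (np.float64(0.75), 29), (np.float64(1.0), 33), (np.float64(1.25), 34), (np.float64(1.5), 35), (np.float64(1.75), 35), (np.float64(2.0), 35), (np.float64(2.25), 34), (np.float64(2.5), 34), (np.float64(2.75), 33), (np.float64(3.0), 34), (np.float64(3.25), 32), (np.float64(3.5), 30), (np.float64(3.75), 23), (np.float64(4.0), 90), (np.float64(4.25), 69), (np.float64(4.5), 74), (np.float64(4.75), 79), (np.float64(5.0), 97)]
top [('selector_nose', [(0.73, [0.554, -0.043])]), ('start_top', [(0.57, [0.512, -0.15]), (0.52, [0.536, -0.475])]), ('tape', [])]
3 nose [ 0.582 -0.06 ]
4 nose [ 0.56  -0.082]
5 nose [ 0.53  -0.084]
```

```bash

python3 -m crank '[0,-3.15,1.55,0,0, 0,-3.15,1.55,0,0, 0,-3.15,1.55,0,0, 0,-3.15,1.55,0,0, 0,-3.15,1.55,0,0, 0,-3.15,1.55,0,0, 0,-3.15,1.55,0,0, 0,-3.15,1.55,0,0]'
sed -i 's/(m,int(/(float(m),int(/' sel.py; python3 sel.py | grep -v nose\'
```

```text
time_s: 13.13
position: [0.4988, -0.3217, 0.1911]
tool_rot: [[0.698, 0.716, -0.0], [0.716, -0.698, 0.0], [0.0, -0.0, -1.0]]
ft_force: [0.9, 0.5, 0.0]
grip_width: -0.0
gripper_force: 0.0
side line [(0.0, 103), (0.25, 115), (0.5, 119), (0.75, 120), (1.0, 120), (1.25, 121), (1.5, 120), (1.75, 120), (2.0, 120), (2.25, 121), (2.5, 121), (2.75, 121), (3.0, 121), (3.25, 122), (3.5, 119), (3.75, 110), (4.0, 101), (4.25, 66), (4.5, 34), (4.75, 24), (5.0, 20)]
top line [(0.0, 48), (0.25, 52), (0.5, 56), (0.75, 58), (1.0, 58), (1.25, 60), (1.5, 61), (1.75, 62), (2.0, 62), (2.25, 57), (2.5, 58), (2.75, 59), (3.0, 55), (3.25, 53), (3.5, 49), (3.75, 31), (4.0, 174), (4.25, 44), (4.5, 34), (4.75, 39), (5.0, 40)]
3 nose [ 0.582 -0.06 ]
4 nose [ 0.56  -0.082]
5 nose [ 0.53  -0.084]
```

The top view shows the white line exactly at mark 4 (brightness 174, against 62 or less elsewhere). Next is the button.

```bash

python3 -m crank '[0,1.656,-1.393,0,0, 0,1.656,-1.393,0,0, 0,1.656,-1.393,0,0, 0,1.656,-1.393,0,0, 0,1.656,-1.393,0,0, 0,1.656,-1.393,0,0, 0,1.656,-1.393,0,0, 0,1.656,-1.393,0,0]' | head -2
python3 -m crank '[0,0,0,2,0, 0,0,0,2,0, 0,0,0,2,0, 0,0,0,2,0, 0,0,0,1.5,0, 0,0,0,1,0, 0,0,0,0.5,0, 0,0,0,0,0]'
python3 st.py
```

```text
time_s: 14.2
position: [0.5123, -0.1454, 0.1915]
time_s: 14.87
position: [0.5119, -0.1466, 0.0806]
tool_rot: [[0.697, 0.717, -0.001], [0.717, -0.697, 0.001], [-0.0, -0.002, -1.0]]
ft_force: [-0.3, 0.5, 0.3]
grip_width: -0.0003
gripper_force: 0.0
t 14.87 pos [ 0.5119 -0.1466  0.0806] heading y -44.17 u,n mm 52.1 -96.3 F [-0.3  0.5  0.3] grip -0.0003 mark equiv 3.47
phi -105.8 r 109.5 pointer contact mark 5.24
```

```bash

python3 -m crank '[0,-0.17,0.17,0.15,0, 0,0,0,0.15,0, 0,0,0,0.15,0, 0,0,0,0.15,0, 0,0,0,0.15,0, 0,0,0,0.15,0, 0,0,0,0.15,0, 0,0,0,0.15,0]'
python3 -m crank '[0,0,0,0.1,0, 0,0,0,0.1,0, 0,0,0,0.1,0, 0,0,0,0.1,0, 0,0,0,0.1,0, 0,0,0,0.1,0, 0,0,0,0,0, 0,0,0,0,0]'
```

```text
time_s: 15.53
position: [0.5122, -0.1499, 0.0692]
tool_rot: [[0.698, 0.717, -0.0], [0.717, -0.698, 0.0], [-0.0, -0.0, -1.0]]
ft_force: [-0.4, 0.9, 0.5]
grip_width: 0.0002
gripper_force: 0.0
time_s: 16.2
position: [0.5122, -0.1499, 0.0634]
tool_rot: [[0.698, 0.717, 0.0], [0.717, -0.698, -0.0], [0.0, 0.0, -1.0]]
ft_force: [-0.2, 0.2, 2.7]
grip_width: 0.0001
gripper_force: 1.1
```

```bash

python3 -m crank '[0,0,0,0.1,0, 0,0,0,0.1,0, 0,0,0,0.1,0, 0,0,0,0.1,0, 0,0,0,0,0, 0,0,0,0,0, 0,0,0,0,0, 0,0,0,0,0]'
```

```text
time_s: 16.87
position: [0.5123, -0.1499, 0.0594]
tool_rot: [[0.698, 0.716, 0.0], [0.716, -0.698, -0.0], [0.0, 0.0, -1.0]]
ft_force: [-1.6, 0.3, 5.1]
grip_width: 0.0002
gripper_force: 2.3
```

```bash

python3 -m crank '[0,0,0,0.05,0, 0,0,0,0.05,0, 0,0,0,0.05,0, 0,0,0,0.03,0, 0,0,0,0,0, 0,0,0,0,0, 0,0,0,0,0, 0,0,0,0,0]'
```

```text
time_s: 17.53
position: [0.5124, -0.15, 0.0588]
tool_rot: [[0.697, 0.717, 0.001], [0.717, -0.697, -0.001], [0.0, 0.001, -1.0]]
ft_force: [-6.4, 2.5, 16.0]
grip_width: 0.0002
gripper_force: 8.6
```

The force rose to 16 N and the arm stopped, so the button is on its end stop. I'll lift off and clear away.

```bash

python3 -m crank '[0,0,0,-0.5,0, 0,0,0,-1,0, 0,0,0,-2,0, 0,0,0,-2,0, 0,0,0,-2,0, 0,0,0,-2,0, 0,0,0,-2,0, 0,0,0,-1,0]'
python3 -m crank '[0,-1.656,1.393,0,0, 0,-1.656,1.393,0,0, 0,-1.656,1.393,0,0, 0,-1.656,1.393,0,0, 0,-1.656,1.393,0,0, 0,-1.656,1.393,0,0, 0,-1.656,1.393,0,0, 0,0,0,0,0]' | head -2
python3 sel.py | grep top
```

```text
time_s: 18.2
position: [0.5127, -0.1501, 0.185]
tool_rot: [[0.698, 0.717, 0.002], [0.717, -0.698, -0.001], [0.001, 0.003, -1.0]]
ft_force: [0.4, -0.1, 0.1]
grip_width: -0.0002
gripper_force: 0.0
time_s: 18.87
position: [0.5007, -0.3043, 0.182]
side [('selector_nose', [(0.72, [0.537, -0.053])]), ('start_top', [(0.72, [0.518, -0.145]), (0.28, [0.541, -0.043])]), ('tape', [(0.67, [0.584, -0.165]), (0.4, [0.384, -0.439])])]
top line [(0.0, 47), (0.25, 54), (0.5, 55), (0.75, 58), (1.0, 56), (1.25, 58), (1.5, 61), (1.75, 63), (2.0, 63), (2.25, 56), (2.5, 59), (2.75, 60), (3.0, 55), (3.25, 53), (3.5, 50), (3.75, 29), (4.0, 173), (4.25, 44), (4.5, 32), (4.75, 38), (5.0, 39)]
top [('selector_nose', [(0.67, [0.547, -0.039])]), ('start_top', [(0.75, [0.515, -0.149])]), ('tape', [(0.62, [0.575, -0.152])])]
```

```bash
python3 -c "
from rig import env
print(env.close_job())"
```

```text
the job is handed in; nothing more can be done
None
```

I pushed the selector round to mark 4, pressed the start button onto its end stop and let it go, then handed the job in. The top camera shows the pointer at 4 before and after the press, no mug, tool or bottle was touched, and no verdict came back.

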